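Stand the bolt up and index the slide to the camera

TASK

The bolt to be measured has toppled over on the carriage of the indexing slide: stand it upright on its hexagon head, whole on the round pad of the carriage, and let it go. Then pull up the knob of the lock plunger, slide the carriage with it by one hole to the station in front of the camera (not the dial gauge) and let the pin drop fully home there, with the bolt still standing on the pad. Finish with the fingers still holding the knob, pin fully home, while the picture is taken; do not bump the camera or the dial gauge and leave the other things on the bench where they are.

Things in the scene. Friction and masses are not known exactly. Their poses are not given: they have to be found in the camera images.
- base: Fixed base of the slide: dark steel plate 200 x 380 mm, 12 high, with two rails and, on the robot side, a steel index bar (top 36 mm above bench) with five 12 mm holes in a row, 45 mm apart. Origin on the bench at the middle station; y = slide direction (left seen from the robot), x away from the robot, z up. Place varies, yaw up to 0.25 rad.
- carriage (a joint): Carriage position along base y, m: 0 = middle hole (start), other holes at -0.090, -0.045, 0.045, 0.090, stops at 0.1. Aluminium plate 130 x 140 mm, top 56 mm above bench (base x -45 to +85 mm), and a tongue 70 mm wide (base x -105 to -45 mm) carrying the plunger. 0.9 kg in all, friction 2 N; pinned it has 1 mm play.
- pad (a point): Centre of the round steel pad, 70 mm across, flush in the top of the carriage plate, 56 mm above the bench, base x = +20 mm; the bolt is to stand here. Moves with the carriage; axes as the base.
- plunger (a joint): Lift of the spring plunger on the carriage, m: 0 = pin home in a hole, 0.014 = pulled up to the stop. The 10 mm round-nosed pin enters 10 mm deep: clear of the bar above 0.010, at about 0.0095 when it rides on the bar between holes. Spring pushes down 5 N at 0, 9 N at the stop. With the pin lifted clear, the held knob drags the carriage along.
- knob (a point): Middle of the black round plunger knob, 100 mm from the pad's centre on its robot side. 32 mm across over 8 mm above and below this point; 89 mm above the bench with the pin home, knob top at 102 mm. Below, the knob necks to 22 mm; the 24 mm housing's top is 19 mm below this point. Moves with plunger and carriage; axes as the base.
- bolt: Steel hexagon bolt, 0.24 kg, 78 mm long: head 30 mm across flats, 13 thick; shank 20 mm across, 65 long. Origin at the centre of the head's end face (it stands on this), z along the shank, head to tip. At the start it lies on the carriage plate, shank end touching the plate, pointing to base +y within about 0.6 rad.
- camera: Fixed grey camera on a stand beyond the slide, black lens with ring light looking to base -x at one of the two stations next to the middle. 48 mm wide, 120 mm high; lens front 160 mm from the row of the pad. Origin on the bench below the lens front. Axes as the base: at the camera's station the pad has y = 0 in this frame.
- gauge: Dial gauge (dial 56 mm across, face up, level stem towards the slide, 160 mm from the row of the pad) on a fixed grey magnetic stand, post 125 mm high, at the other neighbouring station; not used. Origin on the bench below the tip of its stem, axes as the base.
- gauge_box: Closed wooden gauge block box, 80 x 130 x 42 mm, a bystander. Origin under its centre.
- mouse: Black computer mouse, 105 x 60 x 30 mm, on a green mat, a bystander. Origin under its centre.
- ring_gauge: Thick steel ring gauge lying flat, 70 mm across, 22 mm high, a bystander. Origin under its centre.

How it is judged:
By the outcome, as a careful person would: the job done as asked, in the order asked, and still so for the second after the job is handed in, while the arm keeps its last pose, push and grip.
It also fails if it takes over 64 s, if anything falls off the work surface, if the arm or the gripper's body presses on something with over 40 N, if the wrist force passes 120 N, or if a joint passes its speed limit or range.

ROBOT

A 7-joint arm with a two-finger parallel gripper is mounted at the origin on the work surface. World frame = base frame: x ahead of the robot, y to its left, z up, the work surface at z = 0. Lengths are in mm, angles in rad, forces in N, time in s.
With the tool pointing down it reaches from about 400 to 875 mm from the base axis. Payload 19.3 kg.
Tool frame: the origin (TCP) lies at the centre of the arm's flange, where the gripper is bolted on; the fingertips stand 173 mm ahead of it and the grasp point (between the pads) lies 155 mm ahead of it; z points along the fingers, y is the line along which they close (so a half turn about z gives the same grasp; the last joint's range is limited). The gripper opens to 85 mm and grips with 20 to 120 N. Pads are 22 mm wide; open, the fingers measure 114 mm over their backs; the gripper's body (76 mm by 85 mm) begins 54 mm behind the grasp point. The pads swing forward as they close: fully open they stand 13 mm farther back than shut.
Start: joints at [-0.07, 0.521, -0.036, 1.599, 0.021, 1.021, -0.113], TCP at [624.996, -0.024, 404.691] pointing down, gripper open.
Joint ranges: [-2.91, 2.91], [-0.3, 2.13], [-1.5, 1.42], [0.17, 2.43], [-1.26, 4.41], [0.16, 1.93], [-2.52, 2.52]. Speed limits (rad/s): [1.89, 1.89, 2.39, 2.39, 3.01, 3.01, 3.01].

INTERFACE

Orientations are given as a 3x3 rotation matrix whose columns are the frame's x, y, z axes.
In Python, from station import manip gives the robot as it stands.
- The arm moves only by the shell command python3 -m creep 'ROWS' [FORCE]. ROWS is JSON, a list that holds one entry, the list of rows, each a list of 5 numbers: the shift along the world's x, y, z in m, then the turn about the world's z in degrees, then the opening, from -1 (shut) to 1 (fully open). A call has 1 to 20 rows; each row shifts and turns the commanded pose from where the row before left it; what a row does not reach is not made up. A row lasts 1/10 s, in which the tool goes at most 50 mm and 8.59 degrees, less where a joint would pass 70% of its speed; a pose out of reach is approached as far as the arm can. A call with a gripper value outside its range is refused whole. The fingers move at their own pace and stop on an object; FORCE is the grip in N (left out, the last holds). Time passes only in rows, so rows that do not move let the fingers close. It gives the time, the measured TCP pose, the force, the opening and the grip force at its end, in the units of the state.
- manip.sense(): the state, without advancing time (a new reading comes with each control period).
- manip.grab_frame(name): name is "scene" or "side" or "wrist"; returns a dict with "pixels" (400x640x3 uint8, blue, green, red), "fx", "fy", "cx", "cy" (pixels), "R" (3x3) and "t" (3): a world point X has camera coordinates R X + t; the wrist camera has in their place "T_tool_cam" (4x4, takes a point from camera to tool coordinates, whose origin is the TCP and whose axes are the flange's). Camera axes: x right, y down, z forward; pixel columns grow to the right and rows downward; lengths in mm; the calibration is good to about 2 mm. The wrist camera is an equidistant fisheye: a pixel r from the principal point sees the ray r / f radians off the axis. A picture is of the moment at which its call begins: read the wrist's pose just before it. There is no depth.
- manip.close_job(): hands the job in; it is judged then, once.
Trained networks look in a picture, given as the dict that the camera call returned (one of the last four; its "shot" number tells which), for a name from the list of things; names that differ only in an ending like _2 or _b are one class to them, and where a whole thing is asked for, a point or a joint stands for the part that bears it (a point fixed in the world has none). Each returns a list of dicts, best first, with "p" (0 to 1); they miss things now and then, are a little off and sometimes report something else, mostly with a low value. They report only what shows in the picture. A call takes as long as a camera call.
- manip.spot_in(picture, label): "pixel" ([column, row] in pixels, amid what is visible of it).
- manip.silhouettes(picture, label): "mask" (400x640 bool, what is visible of it) and "pixel" ([column, row] in pixels, amid what is visible of it).
The state is a dict: "clock": time; "joints": joint angles; "qd": joint speeds; "effort": joint torques, N m; "position": TCP position; "tcp_rot": TCP orientation; "contact_force": force on the tool from outside, world axes, zero at the start; "wrist_torque": the same for the moment, N m; "grip_width": finger opening in mm; "grasp_force": force on a finger pad.
Only numpy, scipy, OpenCV 4.12 (cv2) and the standard library are available. Lean on these libraries where they do the work, as an engineer would, in place of code of your own. Each camera call takes 0.05 s, during which the arm holds its last target. There are 200 camera calls.

## Working session

There is one attempt and no reset: what is moved stays moved. The work goes in short steps, Python scripts to look and compute and a shell command to move; the robot and the scene stay as the last step left them, time stands still between calls to the robot, and variables do not carry over. Pictures are saved under pics/ and viewed, at most 10 in all, crops included, and the job is handed in when it is done.

```bash
ls; mkdir -p pics
cat > h.py <<'E'
import numpy as np, cv2
from station import manip
def ray(f,px):
    """world origin, direction for scene/side"""
    d=np.array([(px[0]-f["cx"])/f["fx"],(px[1]-f["cy"])/f["fy"],1.])
    R=np.array(f["R"]);t=np.array(f["t"])
    return -R.T@t, R.T@d
def at_z(f,px,z):
    o,d=ray(f,px); return o+d*(z-o[2])/d[2]
def proj(f,X):
    c=np.array(f["R"])@np.array(X)+np.array(f["t"]); return np.array([f["fx"]*c[0]/c[2]+f["cx"],f["fy"]*c[1]/c[2]+f["cy"]])
def wray(f,s,px):
    T=np.array(f["T_tool_cam"]);R=np.array(s["tcp_rot"]);p=np.array(s["position"])
    v=np.array([(px[0]-f["cx"])/f["fx"],(px[1]-f["cy"])/f["fy"]]);r=np.linalg.norm(v)
    d=np.array([*(np.sin(r)*v/max(r,1e-9)),np.cos(r)])
    return p+R@T[:3,3], R@T[:3,:3]@d
def wat_z(f,s,px,z):
    o,d=wray(f,s,px); return o+d*(z-o[2])/d[2]
def wproj(f,s,X):
    T=np.array(f["T_tool_cam"]);R=np.array(s["tcp_rot"]);p=np.array(s["position"])
    c=T[:3,:3].T@(R.T@(np.array(X)-p)-T[:3,3]);th=np.arctan2(np.hypot(c[0],c[1]),c[2]);n=np.hypot(c[0],c[1])
    return np.array([f["fx"]*th*c[0]/n+f["cx"],f["fy"]*th*c[1]/n+f["cy"]])
E
cat > look.py <<'E'
from h import *
s=manip.sense();print({k:np.round(s[k],3).tolist() for k in("clock","position","tcp_rot","grip_width","contact_force")})
Z=dict(bolt=70,knob=89,camera=60,gauge=60,pad=56,base=12,carriage=56)
ims=[]
for c in("scene","side","wrist"):
    s=manip.sense();f=manip.grab_frame(c);ims.append(f["pixels"])
    for l,z in Z.items():
        for m in manip.silhouettes(f,l)[:1]:
            px=m["pixel"];X=wat_z(f,s,px,z) if c=="wrist" else at_z(f,px,z)
            print(c,l,round(m["p"],2),np.round(px),np.round(X),int(m["mask"].sum()))
            if l in("bolt",):np.save(f"pics/{c}_{l}.npy",m["mask"])
for c,i in zip(("scene","side","wrist"),ims):cv2.imwrite(f"pics/{c}0.png",i)
E
python3 look.py
```

```text
pics
{'clock': 0.0, 'position': [624.866, -0.01, 404.125], 'tcp_rot': [[-0.0, 1.0, -0.001], [1.0, 0.0, -0.0], [-0.0, -0.001, -1.0]], 'grip_width': 85.498, 'contact_force': [-0.429, 0.18, 0.277]}
scene bolt 0.63 [311. 189.] [506. -24.  70.] 238
scene knob 0.57 [462. 223.] [638. 333.  89.] 614
scene camera 0.98 [323. 280.] [780.   7.  60.] 1972
scene gauge 0.87 [278. 283.] [787. -88.  60.] 1491
scene pad 0.59 [318. 198.] [526.  -6.  56.] 2125
scene base 0.61 [318. 204.] [505.  -5.  12.] 7663
scene carriage 0.82 [314. 198.] [526. -16.  56.] 2178
side bolt 0.56 [339. 208.] [511. -25.  70.] 217
side knob 0.56 [361. 223.] [421.   6.  89.] 151
side camera 0.95 [259. 179.] [782.  -0.  60.] 1340
side gauge 0.88 [281. 160.] [ 786. -108.   60.] 591
side pad 0.67 [333. 221.] [502.  14.  56.] 2127
side base 0.68 [336. 231.] [498.   7.  12.] 7733
side carriage 0.61 [335. 222.] [496.  14.  56.] 2154
wrist bolt 0.62 [210. 207.] [509. -25.  70.] 1382
wrist knob 0.98 [132. 190.] [423.  -1.  89.] 765
wrist camera 0.66 [448. 179.] [768.   5.  60.] 7285
wrist gauge 0.78 [455. 251.] [790. -83.  60.] 2605
wrist pad 0.62 [218. 183.] [515.  -2.  56.] 15077
wrist base 0.97 [226. 152.] [514.  27.  12.] 38659
wrist carriage 0.79 [222. 182.] [520.  -0.  56.] 15122
```

```bash
python3 -c "
import cv2,numpy as np
a=cv2.imread('pics/wrist0.png');b=cv2.imread('pics/side0.png');c=cv2.imread('pics/scene0.png')
cv2.imwrite('pics/w1.png',cv2.resize(a[80:320,60:380],None,fx=2.4,fy=2.4))
t=np.vstack([cv2.resize(b[120:270,230:430],(800,300),interpolation=3),cv2.resize(c[130:310,220:430],(700,300))[:, :].repeat(1,1) if 0 else cv2.copyMakeBorder(cv2.resize(c[140:310,220:430],(700,300)),0,0,0,100,0)])
cv2.imwrite('pics/ss1.png',t)"
```

```text
(no output)
```

View pics/w1.png

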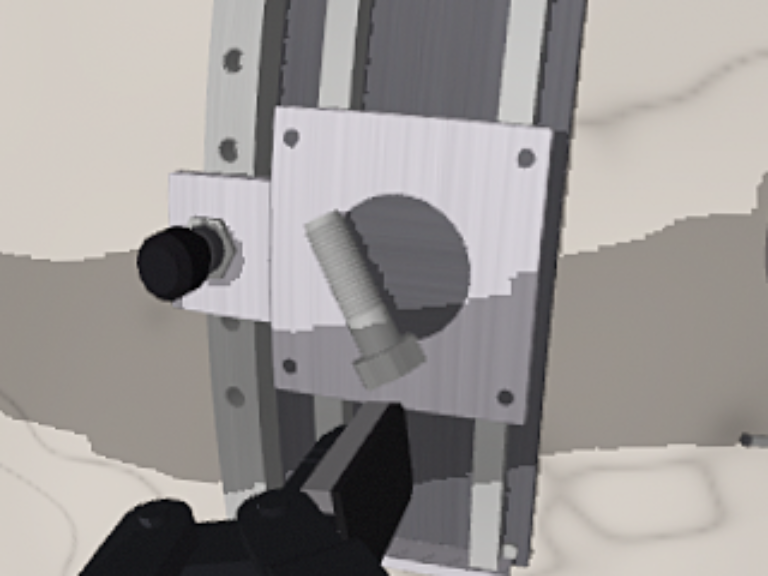

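View pics/ss1.png

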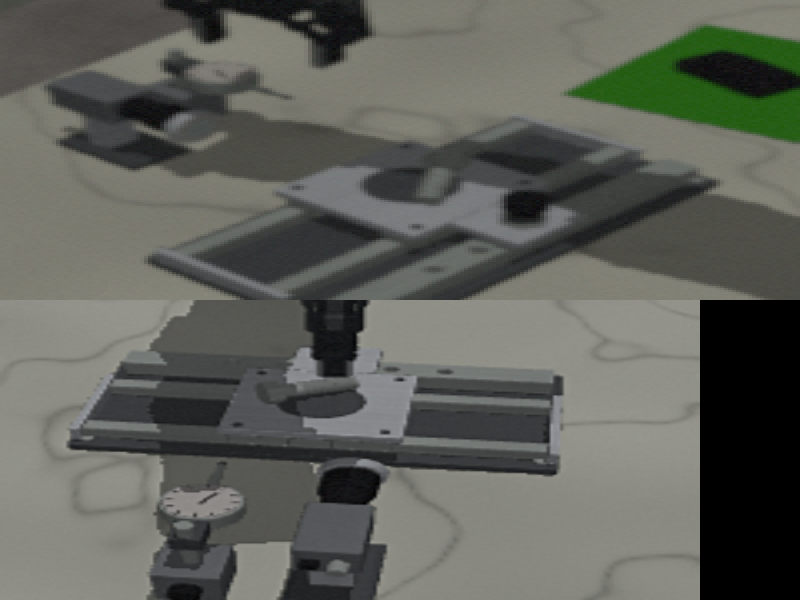

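```bash
cat > m1.py <<'E'
from h import *
s=manip.sense();f=manip.grab_frame("wrist")
P=lambda u,v,z:wat_z(f,s,(60+u/2.4,80+v/2.4),z)
c=[P(277,107,56),P(551,128,56),P(525,423,56),P(273,385,56)]
print("corners",np.round(c,1),"mean",np.round(np.mean(c,0),1))
for a,b in((0,1),(1,2),(2,3),(3,0)):
    d=c[b]-c[a];print(np.round(np.linalg.norm(d)),np.round(np.degrees(np.arctan2(d[1],d[0])),1))
print("holes",*[np.round(P(*h,36),1) for h in((233,60),(229,148),(232,322),(234,396))])
print("pad",[np.round(P(*h,56),1) for h in((398,194),(469,270),(425,340))])
print("bolt tip top",np.round(P(322,219,72),1),"tip",np.round(P(327,222,66),1),"shank/head",np.round(P(376,345,70),1),"headend",np.round(P(393,366,71),1))
print("knob",[np.round(wat_z(f,s,m["pixel"],89),1) for m in manip.spot_in(f,"knob")])
m=np.load("pics/wrist_bolt.npy");v=np.argwhere(m)[:,::-1]
W=np.array([wat_z(f,s,p,69)[:2] for p in v]);mu=W.mean(0);w,V=np.linalg.eigh(np.cov((W-mu).T));a=V[:,1]*np.sign(V[1,1])
t=(W-mu)@a;n=(W-mu)@V[:,0]
print("mask axis deg",np.degrees(np.arctan2(a[1],a[0])),"ends",mu+a*t.min(),mu+a*t.max(),"len",np.ptp(t),"w",np.ptp(n))
E
python3 m1.py
```

```text
corners [[468.3  65.   56. ]
 [595.4  50.3  56. ]
 [579.5 -87.8  56. ]
 [450.  -71.7  56. ]] mean [523.3 -11.1  56. ]
128.0 -6.6
139.0 -96.5
131.0 172.9
138.0 82.4
holes [434.3  90.1  36. ] [429.4  46.2  36. ] [419.4 -45.3  36. ] [412.5 -88.3  36. ]
pad [array([526. ,  22.7,  56. ]), array([557.1, -12.4,  56. ]), array([534., -46.,  56.])]
bolt tip top [494.7  15.   72. ] tip [494.5  12.5  66. ] shank/head [514.4 -43.7  70. ] headend [521.9 -53.4  71. ]
knob [array([420.7,  -0.5,  89. ])]
mask axis deg 111.15551902138118 ends [522.09082511 -60.84998575] [492.85309234  14.70330957] len 81.01324244291253 w 33.09426801431681
```

```bash
python3 -m creep '[[[-0.043,0.001,-0.02,7,0.1],[-0.042,0.001,-0.025,7,0.1],[-0.042,0,-0.025,7,0.1],[0,0,-0.034,0,0.1],[0,0,0,0,0.1],[0,0,0,0,0.1]]]' 20
cat > look2.py <<'E'
import sys
from h import *
s=manip.sense();f=manip.grab_frame("wrist");p=np.array(s["position"]);R=np.array(s["tcp_rot"])
print(np.round(p,1),np.degrees(np.arctan2(R[1,1],R[0,1])),s["grip_width"],np.round(s["contact_force"],1))
im=f["pixels"].copy()
for l,z in(("bolt",69),("knob",89)):
    for m in manip.silhouettes(f,l)[:1]:
        print(l,m["p"],np.round(wat_z(f,s,m["pixel"],z),1))
        if l=="bolt":
            W=np.array([wat_z(f,s,q,z)[:2] for q in np.argwhere(m["mask"])[:,::-1]]);mu=W.mean(0);w,V=np.linalg.eigh(np.cov((W-mu).T));a=V[:,1]*np.sign(V[1,1]);t=(W-mu)@a
            print(np.degrees(np.arctan2(a[1],a[0])),mu+a*t.min(),mu+a*t.max())
g=p+R@[0,0,155]
print("grasp",g)
for z in(69,90):cv2.drawMarker(im,tuple(int(v) for v in wproj(f,s,[g[0],g[1],z])),(0,0,255),0,8,1)
cv2.imwrite(sys.argv[1],cv2.resize(im,(800,500)))
E
python3 look2.py pics/w2.png
```

```text
clock: 1.9
position: [498.8, 2.0, 301.3]
tcp_rot: [[-0.358, 0.934, -0.0], [0.934, 0.358, 0.0], [0.0, 0.0, -1.0]]
contact_force: [0.1, -0.3, 0.7]
grip_width: 47.0
grasp_force: 0.0
[498.8   2.  301.3] 20.96183788052945 47.01288830286671 [ 0.1 -0.3  0.7]
bolt 0.78 [509.3 -28.7  69. ]
113.51585902267031 [527.24629909 -67.28057784] [490.24552338  17.75100961]
knob 0.97 [ 4.226e+02 -4.000e-01  8.900e+01]
grasp [498.76166135   2.04262133 146.30169352]
```

View pics/w2.png

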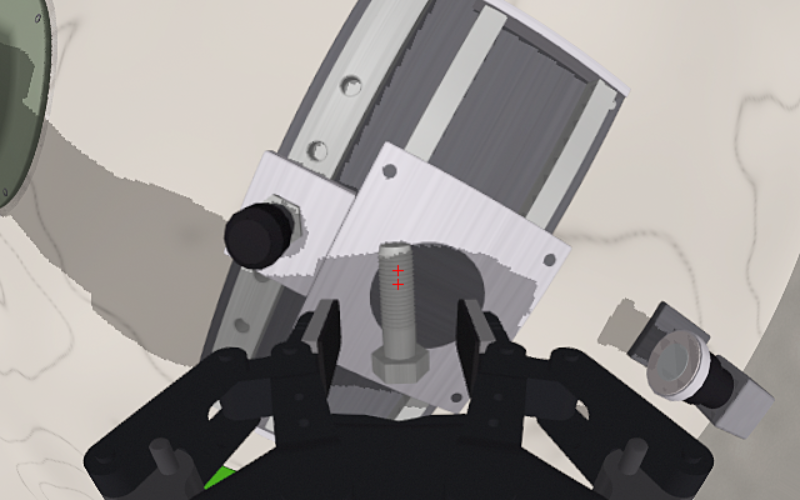

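```bash
python3 -m creep '[[[0,0,-0.025,1,0.1],[0,0,-0.025,0,0.1],[0,0,-0.015,0,0.1],[0,0,-0.005,0,0.1],[0,0,0,0,-0.3],[0,0,0,0,-0.6],[0,0,0,0,-0.8],[0,0,0,0,-0.8],[0,0,0,0,-0.8],[0,0,0,0,-0.8]]]' 20
```

```text
clock: 3.05
position: [498.4, 2.0, 231.4]
tcp_rot: [[-0.374, 0.927, 0.002], [0.927, 0.374, 0.0], [-0.0, 0.002, -1.0]]
contact_force: [0.2, 1.3, 8.2]
grip_width: 19.1
grasp_force: 21.9
```

```bash
python3 -m creep '[[[0,0,0.005,0,-0.8],[0.0012,-0.0028,0.0083,0,-0.8],[0.0012,-0.0028,0.0083,0,-0.8],[0.002,-0.0047,0.0072,0,-0.8],[0.002,-0.0047,0.0072,0,-0.8],[0.0026,-0.0063,0.0057,0,-0.8],[0.0026,-0.0063,0.0057,0,-0.8],[0.003,-0.0075,0.0037,0,-0.8],[0.003,-0.0075,0.0037,0,-0.8],[0,0,0,0,-0.8]]]' 20
cat > look3.py <<'E'
import sys
from h import *
s=manip.sense();print(np.round(s["position"],1),s["grip_width"],np.round(s["contact_force"],1))
o=[]
for c,b in(("side",(170,270,260,420)),("scene",(130,300,220,420))):
    f=manip.grab_frame(c);i=f["pixels"];o.append(cv2.resize(i[b[0]:b[1],b[2]:b[3]],(400,int(400*(b[1]-b[0])/(b[3]-b[2]))),interpolation=3))
    m=manip.silhouettes(f,"bolt")
    if m:
        v=np.argwhere(m[0]["mask"])[:,::-1];print(c,m[0]["p"],len(v),v.min(0),v.max(0))
f=manip.grab_frame("wrist");w=cv2.resize(f["pixels"],(400,250));
h=max(x.shape[0] for x in o);o=[cv2.copyMakeBorder(x,0,h-x.shape[0],0,0,0) for x in o]
cv2.imwrite(sys.argv[1],np.vstack([np.hstack(o),np.hstack([w,w*0])])[:600])
E
python3 look3.py pics/s3.png
```

```text
clock: 4.05
position: [516.0, -41.9, 285.8]
tcp_rot: [[-0.373, 0.928, 0.001], [0.928, 0.373, -0.0], [-0.001, 0.0, -1.0]]
contact_force: [0.2, 0.5, -3.1]
grip_width: 18.6
grasp_force: 21.0
[516.  -41.9 285.8] 18.566039165127894 [ 0.2  0.5 -3.1]
side 0.53 85 [337 174] [343 193]
scene 0.76 182 [278 174] [300 186]
```

View pics/s3.png

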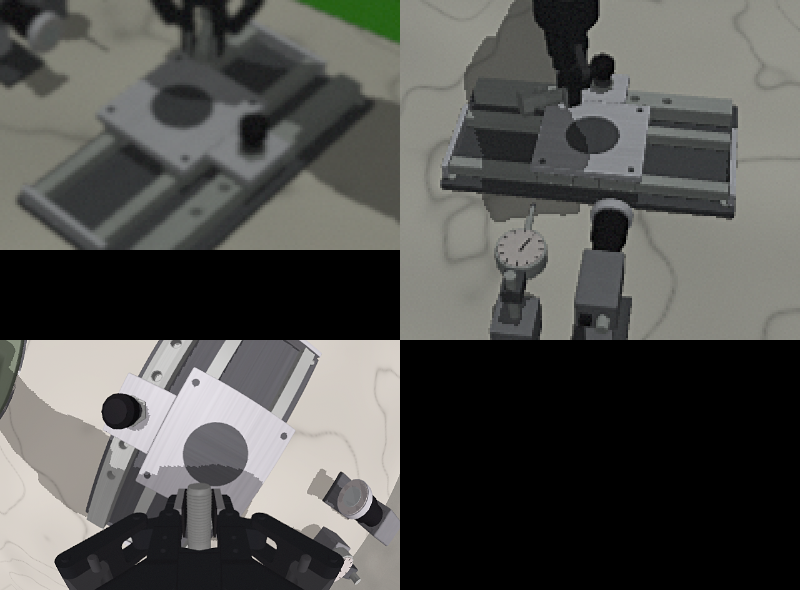

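```bash
python3 -m creep '[[[-0.009,0.022,0,0,-0.8],[-0.009,0.022,-0.014,0,-0.8],[0,0,-0.02,0,-0.8],[0,0,-0.013,0,-0.8],[0,0,-0.006,0,-0.8],[0,0,0,0,-0.8],[0,0,0,0,0.0],[0,0,0,0,0.0],[0,0,0,0,0.0],[-0.006,0.0157,0,0,0],[0,0,0,0,0]]]' 20
python3 look2.py pics/w4.png
```

```text
clock: 5.4
position: [491.3, 20.4, 232.7]
tcp_rot: [[-0.376, 0.927, 0.0], [0.927, 0.376, 0.001], [0.001, 0.0, -1.0]]
contact_force: [-0.4, -0.4, 0.4]
grip_width: 42.6
grasp_force: 0.0
[491.3  20.4 232.7] 22.090738822176217 42.598226439911905 [-0.4 -0.4  0.4]
bolt 0.62 [497.4   1.1  69. ]
111.47391837593669 [507.3429676  -21.92407116] [490.58680881  20.67076706]
knob 0.67 [422.1   1.6  89. ]
grasp [491.34119129  20.48833143  77.74413955]
```

```bash
python3 -c "
import cv2;a=cv2.imread('pics/w4.png');cv2.imwrite('pics/w4c.png',cv2.resize(a[180:480,250:550],None,fx=2,fy=2))"
```

```text
(no output)
```

View pics/w4c.png

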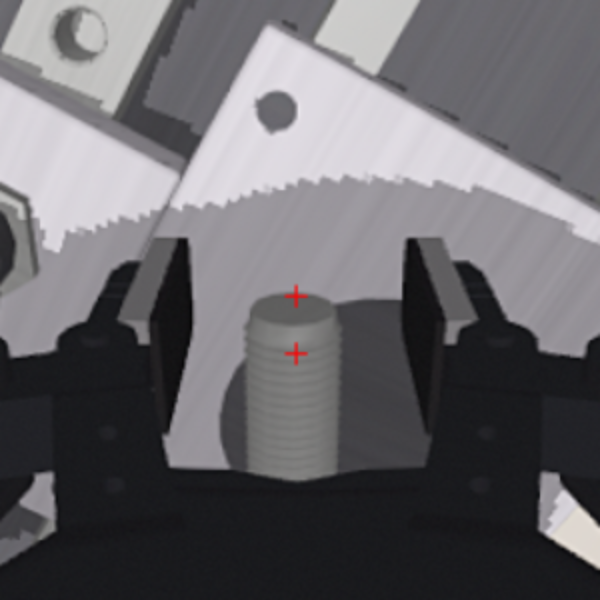

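```bash
python3 -m creep '[[[0,0,0,0,-0.6],[0,0,0,0,-0.8],[0,0,0,0,-0.8],[0,0,0,0,-0.8],[0,0,0.006,0,-0.8],[0.001,-0.002,0.008,0,-0.8],[0.001,-0.002,0.008,0,-0.8],[0.001,-0.002,0.008,0,-0.8],[0.001,-0.003,0.008,0,-0.8],[0.001,-0.003,0.008,0,-0.8],[0.001,-0.003,0.007,0,-0.8],[0.001,-0.003,0.006,0,-0.8],[0,0,0.006,0,-0.8],[0,0,0,0,-0.8],[0,0,0,0,-0.8]]]' 20; python3 look3.py pics/s5.png
```

```text
clock: 7.05
position: [498.5, 1.2, 297.4]
tcp_rot: [[-0.375, 0.927, -0.0], [0.927, 0.375, 0.0], [0.0, -0.0, -1.0]]
contact_force: [-0.5, -0.3, -3.4]
grip_width: 18.6
grasp_force: 21.8
[498.5   1.2 297.4] 18.622054269035665 [-0.5 -0.3 -3.4]
side 0.62 29 [334 194] [338 200]
scene 0.59 290 [294 167] [319 193]
```

View pics/s5.png

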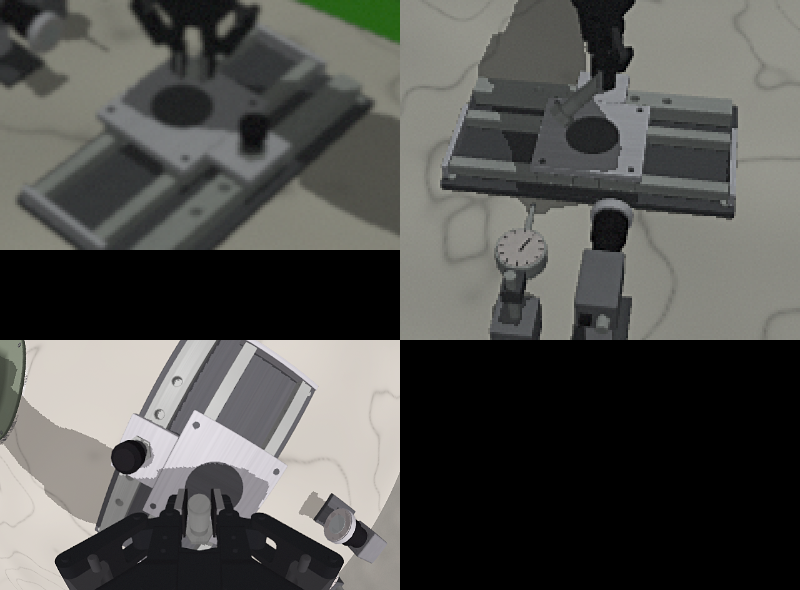

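```bash
python3 -m creep '[[[0.008,0,0.025,0,-0.8],[0.008,0,0.025,0,-0.8],[0.012,-0.03,0,0,-0.8],[-0.012,0.03,0,0,-0.8],[0.012,-0.03,0,0,-0.8],[-0.012,0.03,0,0,-0.8],[0.012,-0.03,0,0,-0.8],[-0.012,0.03,0,0,-0.8],[0.012,-0.03,0,0,-0.8],[-0.012,0.03,0,0,-0.8],[0,0,0,0,-0.8],[0,0,0,0,-0.8]]]' 20
cat > bolt.py <<'E'
from h import *
s=manip.sense();p=np.array(s["position"]);R=np.array(s["tcp_rot"]);g=p+R@[0,0,155]-[0,0,10]
print(np.round(g,1),s["grip_width"])
a=-np.array([*(R[:2,0]),0])
for c in("scene","side"):
    f=manip.grab_frame(c);mm=manip.silhouettes(f,"bolt")
    if not mm: print(c,"none");continue
    m=mm[0]["mask"];v=np.argwhere(m)[:,::-1].astype(float)
    mu=v.mean(0);w,V=np.linalg.eigh(np.cov((v-mu).T));e=V[:,1]*np.sign(V[1,1])
    print(c,mm[0]["p"],len(v),np.round(mu),"angle",round(np.degrees(np.arctan2(e[1],e[0])),1),"low end",mu+e*((v-mu)@e).max())
    print("   pred",[(ph,round(float(np.degrees(np.arctan2(*(d:=proj(f,g+70*(np.cos(np.radians(ph))*a-np.sin(np.radians(ph))*np.array([0,0,1])))-proj(f,g))[::-1]))),1),np.round(proj(f,g+74*(np.cos(np.radians(ph))*a-np.sin(np.radians(ph))*np.array([0,0,1])))).tolist()) for ph in(30,45,60,75,90,105)])
    cv2.imwrite(f"pics/b_{c}.png",f["pixels"])
E
python3 bolt.py
```

```text
clock: 8.5
position: [514.5, 1.5, 347.4]
tcp_rot: [[-0.376, 0.927, -0.0], [0.927, 0.376, 0.0], [0.0, -0.0, -1.0]]
contact_force: [0.8, -0.3, -3.4]
grip_width: 17.5
grasp_force: 19.6
[514.5   1.5 182.4] 17.508627849357104
scene 0.73 194 [322. 176.] angle 88.4 low end [321.8783687  185.05935985]
   pred [(30, 143.8, [296.0, 176.0]), (45, 132.7, [301.0, 179.0]), (60, 120.6, [307.0, 181.0]), (75, 106.7, [314.0, 182.0]), (90, 90.2, [321.0, 180.0]), (105, 70.9, [328.0, 178.0])]
side none
```

```bash
python3 -c "
import cv2;a=cv2.imread('pics/b_scene.png');cv2.imwrite('pics/b1.png',cv2.resize(a[110:230,260:400],None,fx=4,fy=4,interpolation=3))"
```

```text
(no output)
```

View pics/b1.png

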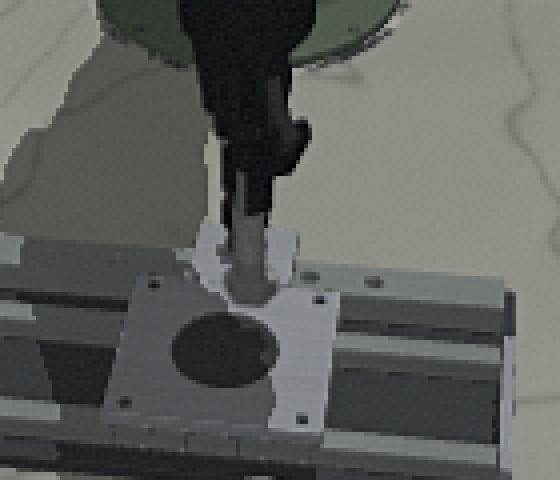

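```bash
python3 -m creep '[[[0.003,-0.003,-0.01,0,-0.8],[0.0035,-0.004,-0.012,0,-0.8],[0,0,-0.01,0,-0.8],[0,0,-0.006,0,-0.8],[0,0,-0.002,0,-0.8],[0,0,0,0,-0.8]]]' 20; sed -i 's/^for c in("scene","side"):/for c in("scene","side"):\n/' bolt.py
cat >> bolt.py <<'E'
f=manip.grab_frame("wrist");cv2.imwrite("pics/b_wrist.png",f["pixels"])
for z in (56,):
  for P in([523,-11,56],[523,-11,134]):print("pad wrist",wproj(f,s,P))
f=manip.grab_frame("scene");print("pad scene",proj(f,[523,-11,56]),[np.round(proj(f,[523+35*np.cos(t),-11+35*np.sin(t),56])).tolist() for t in np.arange(4)*np.pi/2])
im=f["pixels"][110:230,260:400];w=cv2.imread("pics/b_wrist.png")
cv2.imwrite("pics/b2.png",np.hstack([cv2.resize(im,(400,343),interpolation=3),cv2.resize(w[130:330,200:433],(400,343))]))
E
python3 bolt.py
```

```text
clock: 9.3
position: [521.0, -5.8, 307.2]
tcp_rot: [[-0.375, 0.927, -0.001], [0.927, 0.375, 0.0], [0.0, -0.001, -1.0]]
contact_force: [0.8, -0.8, -1.9]
grip_width: 17.7
grasp_force: 19.7
[520.9  -5.8 142.2] 17.686256645577124
scene 0.77 199 [318. 190.] angle 91.0 low end [317.90733391 199.05315954]
   pred [(30, 144.0, [294.0, 189.0]), (45, 133.0, [299.0, 193.0]), (60, 120.9, [304.0, 195.0]), (75, 106.8, [311.0, 195.0]), (90, 89.8, [318.0, 194.0]), (105, 69.9, [325.0, 191.0])]
side 0.74 205 [331. 204.] angle 89.3 low end [331.05126881 216.0114353 ]
   pred [(30, -43.5, [337.0, 185.0]), (45, 23.3, [336.0, 192.0]), (60, 70.2, [335.0, 199.0]), (75, 83.6, [333.0, 205.0]), (90, 89.7, [332.0, 211.0]), (105, 93.6, [330.0, 215.0])]
pad wrist [318.33622032 215.84209793]
pad wrist [318.36192678 263.95742888]
pad scene [316.01279926 197.55592769] [[316.0, 207.0], [330.0, 198.0], [316.0, 188.0], [302.0, 197.0]]
```

View pics/b2.png

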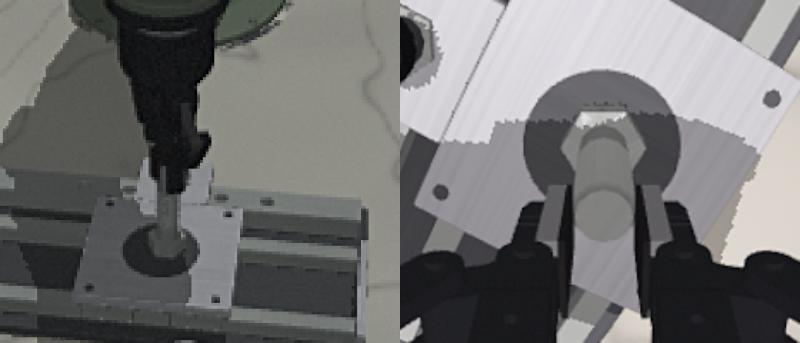

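```bash
python3 -m creep '[[[0.001,-0.003,0,0,-0.8],[0.001,-0.003,0,0,-0.8],[0,0,-0.002,0,-0.8],[0,0,-0.002,0,-0.8],[0,0,-0.002,0,-0.8],[0,0,0,0,-0.8]]]' 20;python3 -m creep '[[[0,0,-0.002,0,-0.8],[0,0,0,0,-0.8]]]'; python3 -m creep '[[[0,0,-0.002,0,-0.8],[0,0,0,0,-0.8]]]'; python3 bolt.py
```

```text
clock: 10.2
position: [523.6, -11.9, 302.4]
tcp_rot: [[-0.374, 0.927, 0.002], [0.927, 0.374, -0.0], [-0.001, 0.002, -1.0]]
contact_force: [-2.3, -1.1, 15.6]
grip_width: 17.9
grasp_force: 24.3
clock: 10.4
position: [523.8, -11.9, 300.9]
tcp_rot: [[-0.374, 0.927, 0.003], [0.927, 0.374, -0.0], [-0.001, 0.003, -1.0]]
contact_force: [-4.3, -0.8, 25.2]
grip_width: 17.8
grasp_force: 28.4
clock: 10.6
position: [524.0, -11.8, 299.0]
tcp_rot: [[-0.374, 0.927, 0.004], [0.927, 0.374, 0.0], [-0.001, 0.003, -1.0]]
contact_force: [-1.6, 0.0, 25.9]
grip_width: 18.0
grasp_force: 32.7
[524.6 -11.8 134. ] 17.97505212128242
scene 0.52 182 [316. 192.] angle 89.2 low end [316.18128107 201.02505347]
   pred [(30, 144.0, [291.0, 193.0]), (45, 133.1, [296.0, 196.0]), (60, 120.9, [302.0, 198.0]), (75, 106.7, [309.0, 198.0]), (90, 89.5, [316.0, 197.0]), (105, 69.4, [323.0, 194.0])]
side 0.7 215 [331. 204.] angle 87.0 low end [331.91951724 215.15950076]
   pred [(30, -43.7, [337.0, 186.0]), (45, 23.0, [336.0, 193.0]), (60, 70.2, [335.0, 199.0]), (75, 83.6, [333.0, 206.0]), (90, 89.8, [332.0, 211.0]), (105, 93.6, [330.0, 215.0])]
pad wrist [316.31144275 210.20905081]
pad wrist [315.99959612 259.10744534]
pad scene [316.01279926 197.55592769] [[316.0, 207.0], [330.0, 198.0], [316.0, 188.0], [302.0, 197.0]]
```

```bash
python3 -m creep '[[[0,0,0.002,0,-0.8],[0,0,0.001,0,-0.8],[0,0,0,0,-0.8]]]'
```

```text
clock: 11.2
position: [523.0, -11.9, 300.4]
tcp_rot: [[-0.375, 0.927, -0.0], [0.927, 0.375, 0.0], [0.0, -0.0, -1.0]]
contact_force: [-0.5, -0.2, -3.4]
grip_width: 17.8
grasp_force: 30.2
```

```bash
python3 -m creep '[[[0,0,-0.001,0,-0.8],[0,0,0,0,-0.8],[0,0,0,0,-0.5],[0,0,0,0,-0.3],[0,0,0,0,0],[0,0,0,0,0],[0,0,0,0,0],[0,0,0.02,0,0],[0,0,0.03,0,0],[0,0,0.03,0,0],[0,0,0,0,0]]]' 20; python3 bolt.py
```

```text
clock: 12.3
position: [523.8, -11.9, 382.9]
tcp_rot: [[-0.374, 0.927, 0.005], [0.927, 0.374, 0.0], [-0.002, 0.005, -1.0]]
contact_force: [0.9, -0.0, -0.4]
grip_width: 42.3
grasp_force: 0.0
[524.7 -11.9 217.9] 42.31576136273812
scene 0.82 229 [316. 188.] angle 89.9 low end [316.01334681 200.00441864]
   pred [(30, 143.7, [290.0, 167.0]), (45, 132.3, [295.0, 171.0]), (60, 119.9, [301.0, 173.0]), (75, 105.9, [308.0, 174.0]), (90, 89.5, [315.0, 172.0]), (105, 70.6, [323.0, 170.0])]
side 0.65 210 [332. 204.] angle 91.3 low end [332.14072555 216.00325052]
   pred [(30, -34.8, [337.0, 162.0]), (45, 36.8, [336.0, 169.0]), (60, 72.7, [335.0, 176.0]), (75, 84.1, [333.0, 183.0]), (90, 89.8, [332.0, 188.0]), (105, 93.5, [330.0, 192.0])]
pad wrist [316.13452731 184.00987573]
pad wrist [316.02116122 207.62491933]
pad scene [316.01279926 197.55592769] [[316.0, 207.0], [330.0, 198.0], [316.0, 188.0], [302.0, 197.0]]
```

View pics/b2.png

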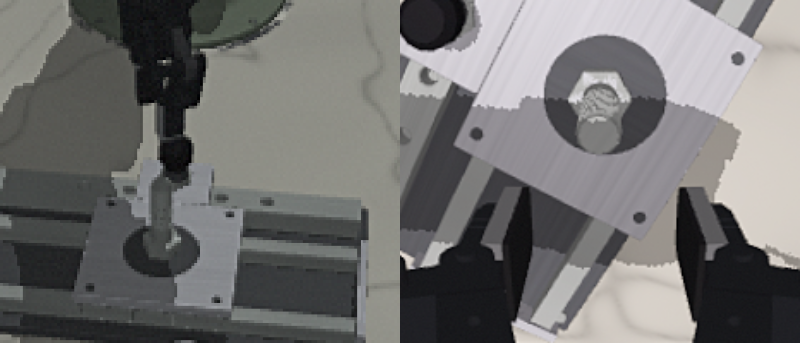

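```bash
python3 -m creep '[[[-0.0126,0.0015,0,7.65,0.5],[-0.0126,0.0015,0,7.65,0.5],[-0.0126,0.0015,0,7.65,0.5],[-0.0126,0.0015,0,7.65,0.5],[-0.0126,0.0015,0,7.65,0.5],[-0.0126,0.0015,-0.01,7.65,0.5],[-0.0126,0.0015,-0.01,7.65,0.5],[-0.0126,0.0015,-0.01,7.65,0.5],[0,0,-0.02,0,0.5],[0,0,-0.02,0,0.5],[0,0,0,0,0.5],[0,0,0,0,0.5]]]'; python3 look2.py pics/k1.png
```

```text
clock: 13.8
position: [422.3, 0.2, 309.5]
tcp_rot: [[-0.993, 0.118, -0.001], [0.118, 0.993, 0.0], [0.001, -0.0, -1.0]]
contact_force: [0.8, 0.7, 0.6]
grip_width: 64.1
grasp_force: 0.0
[4.223e+02 2.000e-01 3.095e+02] 83.21219058542914 64.07910317005935 [0.8 0.7 0.6]
bolt 0.8 [517.3 -11.1  69. ]
165.63689343102703 [533.88136612 -14.18349673] [496.82695692  -4.69496999]
knob 0.65 [425.1   0.8  89. ]
grasp [4.22083435e+02 2.19096832e-01 1.54457030e+02]
```

```bash
python3 -m creep '[[[0.001,0,-0.02,0,0.5],[0,0,-0.02,0,0.5],[0,0,-0.015,0,0.5],[0,0,-0.01,0,0.5],[0,0,0,0,0.2],[0,0,0,0,0],[0,0,0,0,-0.2],[0,0,0,0,-0.4],[0,0,0,0,-0.5],[0,0,0,0,-0.5],[0,0,0,0,-0.5]]]' 50
```

```text
clock: 15.05
position: [423.6, 0.1, 245.4]
tcp_rot: [[-0.993, 0.119, 0.002], [0.119, 0.993, -0.0], [-0.002, 0.0, -1.0]]
contact_force: [-2.1, 0.7, 13.0]
grip_width: 30.0
grasp_force: 48.3
```

```bash
python3 -m creep '[[[0,0,0.002,0,-0.5],[0,0,0.002,0,-0.5],[0,0,0.003,0,-0.5],[0,0,0.003,0,-0.5],[0,0,0.0025,0,-0.5],[0,0,0,0,-0.5],[0,0,0,0,-0.5]]]' 50
```

```text
clock: 15.75
position: [423.5, 0.1, 257.1]
tcp_rot: [[-0.993, 0.119, 0.001], [0.119, 0.993, 0.0], [-0.001, 0.0, -1.0]]
contact_force: [6.5, -0.2, -9.3]
grip_width: 30.1
grasp_force: 50.1
```

```bash
python3 -m creep '[[[0,0,0.0008,0,-0.5],[0.0001,0.001,0,0,-0.5],[0.0002,0.002,0,0,-0.5],[0.0004,0.003,0,0,-0.5],[0.0004,0.003,0,0,-0.5],[0.0004,0.003,0,0,-0.5],[0.0003,0.003,0,0,-0.5],[0.0004,0.003,0,0,-0.5],[0.0004,0.003,0,0,-0.5],[0.0003,0.003,0,0,-0.5],[0.0004,0.003,0,0,-0.5],[0.0004,0.003,0,0,-0.5],[0.0003,0.003,0,0,-0.5],[0.0004,0.003,0,0,-0.5],[0.0004,0.003,0,0,-0.5],[0.0003,0.003,0,0,-0.5],[0.0002,0.002,0,0,-0.5],[0,0.0007,0,0,-0.5],[0,0,0,0,-0.5],[0,0,0,0,-0.5]]]' 50
python3 - <<'E'
from h import *
s=manip.sense()
for c in("scene","side"):
    f=manip.grab_frame(c)
    for l,X in(("bolt",None),("pad",None)):
        for m in manip.silhouettes(f,l)[:1]:
            v=np.argwhere(m["mask"])[:,::-1];print(c,l,round(m["p"],2),np.round(m["pixel"]),v.min(0),v.max(0))
    print("expect pad",proj(f,[523+5.3,-11+44.7,56]),"bolt mid",proj(f,[523+5.3,-11+44.7,95]))
f=manip.grab_frame("wrist")
for l,z in(("knob",100),("bolt",75)):
    for m in manip.spot_in(f,l)[:1]:print(l,m["p"],wat_z(f,s,m["pixel"],z))
E
```

```text
clock: 17.75
position: [428.9, 44.7, 257.7]
tcp_rot: [[-0.993, 0.119, 0.001], [0.119, 0.993, -0.0], [-0.001, 0.0, -1.0]]
contact_force: [7.1, -0.4, -9.1]
grip_width: 29.8
grasp_force: 50.2
scene bolt 0.53 [332. 188.] [327 174] [339 201]
scene pad 0.82 [334. 198.] [303 155] [360 226]
expect pad [333.31065611 199.11685363] bolt mid [333.65853885 188.12820813]
side bolt 0.75 [320. 212.] [316 199] [327 224]
side pad 0.94 [319. 229.] [285 200] [364 253]
expect pad [321.01894884 221.06504547] bolt mid [320.74051626 210.69931849]
knob 0.89 [430.17265613  44.20421939 100.        ]
```

```bash
python3 -m creep '[[[0,0,-0.002,0,-0.5],[0,0,-0.003,0,-0.5],[0,0,-0.003,0,-0.5],[0,0,0,0,-0.5],[0,0,0,0,-0.5]]]' 50;  python3 -m creep '[[[0,0,-0.002,0,-0.5],[0,0,-0.0015,0,-0.5],[0,0,0,0,-0.5],[0,0,0,0,-0.5]]]' 50
```

```text
clock: 18.7
position: [428.9, 44.6, 249.8]
tcp_rot: [[-0.993, 0.119, 0.001], [0.119, 0.993, -0.0], [-0.001, -0.0, -1.0]]
contact_force: [6.5, -2.0, -7.2]
grip_width: 30.0
grasp_force: 50.4
clock: 19.1
position: [428.9, 44.6, 246.3]
tcp_rot: [[-0.993, 0.119, 0.001], [0.119, 0.993, -0.0], [-0.001, -0.0, -1.0]]
contact_force: [6.8, -1.7, -5.9]
grip_width: 30.1
grasp_force: 50.5
```

```bash
python3 -m creep '[[[0,0,-0.001,0,-0.5],[0,0,0,0,-0.5],[0,0,0,0,-0.5]]]' 50;  python3 -m creep '[[[0,0,-0.0007,0,-0.5],[0,0,0,0,-0.5],[0,0,0,0,-0.5]]]' 50; python3 -m creep '[[[0,0,-0.0005,0,-0.5],[0,0,0,0,-0.5],[0,0,0,0,-0.5]]]' 50
```

```text
clock: 19.4
position: [428.9, 44.7, 245.5]
tcp_rot: [[-0.993, 0.119, 0.001], [0.119, 0.993, -0.0], [-0.001, -0.0, -1.0]]
contact_force: [5.4, -2.1, 2.5]
grip_width: 30.2
grasp_force: 51.3
clock: 19.7
position: [428.9, 44.8, 245.3]
tcp_rot: [[-0.993, 0.119, 0.001], [0.119, 0.993, -0.0], [-0.001, -0.0, -1.0]]
contact_force: [0.5, -2.5, 20.8]
grip_width: 30.1
grasp_force: 53.0
clock: 20.0
position: [429.0, 44.9, 245.2]
tcp_rot: [[-0.993, 0.119, 0.002], [0.119, 0.993, -0.0], [-0.002, -0.0, -1.0]]
contact_force: [-3.1, -1.8, 34.2]
grip_width: 30.1
grasp_force: 54.1
```

```bash
python3 -m creep '[[[0,0,0.0008,0,-0.5],[0,0,0,0,-0.5],[0,0,0,0,-0.5]]]' 50; python3 look3.py pics/f.png
```

```text
clock: 20.3
position: [428.9, 44.8, 245.4]
tcp_rot: [[-0.993, 0.119, 0.001], [0.119, 0.993, 0.0], [-0.001, 0.0, -1.0]]
contact_force: [1.5, -0.2, 15.5]
grip_width: 30.4
grasp_force: 52.3
[428.9  44.8 245.4] 30.387144858868663 [ 1.5 -0.2 15.5]
side 0.73 235 [316 199] [327 225]
scene 0.75 263 [326 174] [339 201]
```

View pics/f.png

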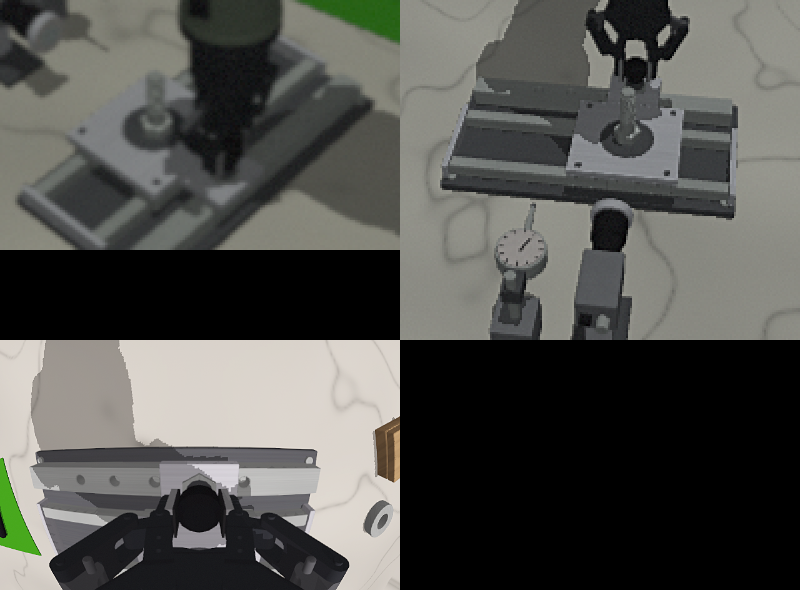

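```bash
python3 -c "
from station import manip
print(manip.close_job())"
```

```text
the job is handed in; nothing more can be done
None
```

The job is handed in at about 20 s: the bolt stands upright on the pad, the carriage is one hole over at the camera station with the pin fully home, and the fingers still hold the knob.

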